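Grease the bottle roller through its slanting nipple

TASK

The bottle roller on the bench is due its shot of grease: pull the service flap on its front fully down, take the grease gun by its barrel out of the stand, and press its coupler squarely onto the slanting ball nipple behind the flap until it snaps on. Then push the gun's barrel on against its pump spring, as far in as it goes or nearly so, and finish like that, still holding the gun by the barrel and pushed in. Leave the flap down and the other things on the bench where they stand.

Things in the scene. Friction and masses are not known exactly. Their poses are not given: they have to be found in the camera images.
- roller: bottle roller, a white bench unit 250 mm wide, 200 mm deep, 132 mm tall in front, with two rollers and a lying bottle behind (up to 175 mm); fixed. Origin on the bench under the middle of its flap's hinge line; x points from its front to its back, y along its front, z up. The flap covers the 106 mm wide bay in the middle of its sloping front
- flap (a joint): service flap of the roller, hinged along its bottom edge (hinge line along the roller's y). 0 = shut, leaning back 20 degrees from vertical; grows as its top comes out towards the robot and down; 1.92 rad = fully down, level, against its stop. The hinge is stiff (about 0.1 N m): the flap stays where it is left
- flap_hinge (a point): middle of the flap's hinge line, 45 mm above the bench; axes as the roller's
- flap_bar (a point): centre of the T-shaped pull bar on the flap's top edge: round bar 14 mm thick, 44 mm long along the hinge line, with flat ends, in the plane of the flap, 115 mm from the hinge line and 28 mm beyond the flap's top edge, on a stem 14 mm wide. The flap is 104 mm wide, 4 mm thick, with a 13 mm lip turned inwards along its top edge. Axes of the flap: z from the hinge to the bar, y along the bar, x to the flap's inner side
- nipple: grease nipple in the bay behind the flap: steel ball head 16 mm across on a 9 mm neck, fixed to the roller. Origin at the centre of the ball; z points out along its axis, which leans 0.66 rad (38 degrees) from vertical towards the roller's front. The neck is clear for 18 mm from the ball's centre down to the hexagon
- stand: gun stand: dark steel cup 45 mm across and 72 mm tall on a foot 88 mm across; fixed. Origin under its centre. The gun stands upright in it, hung by its flange on the cup's rim; lift it at least 70 mm straight up to clear
- gun: push-type grease gun, 145 mm long, 0.34 kg, round about its z axis. z runs from the coupler's mouth (origin, with the spring out) to the closed end at 145 mm. Nozzle below 62 mm; flange 48 mm across from 62 to 70 mm; smooth barrel 34 mm across from 70 to 128 mm, where it is held; black end cap 35 mm across up to 145 mm
- gun_grip (a point): middle of the length of the barrel, on the gun's axis, 100 mm from the mouth
- coupler (a point): where the nipple ball's centre sits when the coupler has snapped on: on the gun's axis, 12 mm inside the coupler's mouth; axes as the gun's. The coupler is 29 mm across at its mouth, bore 20 mm, with four sprung balls 7 mm inside the mouth that spring over the nipple's ball: they touch it about 11 mm before the seat, about 8 N pushes them over, and it then takes about 7 N to pull off
- gun_nozzle (a joint): how far the nozzle is pushed into the barrel against the pump spring, in m: 0 = spring out, 0.012 = fully in. The spring takes 12 N to start and 18 N fully in, more than the snap needs
- timer: bystander: bench timer, white, 62 x 62 x 20 mm; origin under its centre
- reagent: bystander: small amber bottle with white cap, 42 mm across, 76 mm tall; origin under its centre
- bottle: bystander: upright media bottle with blue cap, 66 mm across, 136 mm tall; origin under its centre
- boat: bystander: white square weigh boat, 70 x 70 x 18 mm; origin under its centre
- marker: bystander: marker pen lying on the bench, 140 mm long, 13 mm thick; origin under its centre
- petri: bystander: petri dish, 91 mm across, 14 mm tall; origin under its centre
There are look-alikes about, which are no part of the job. Leave any purple or yellow look-alike of the gun alone.

How it is judged:
By the outcome, as a careful person would: the job done as asked, in the order asked, and still so for the second after the job is handed in, while the arm keeps its last pose, push and grip.
It also fails if it takes over 58 s, if anything falls off the work surface, if the arm or the gripper's body presses on something with over 40 N, if the wrist force passes 120 N, or if a joint passes its speed limit or range.

ROBOT

A 6-joint arm with a two-finger parallel gripper is mounted at the origin on a cart in front of the work surface, level with it; the furniture and walls round the work are solid. World frame = base frame: x ahead of the robot, y to its left, z up, the work surface at z = 0. Lengths are in m, angles in rad, forces in N, time in s.
With the tool pointing down it reaches from about 0.3 to 1 m from the base axis. Payload 5.1 kg.
Tool frame: the origin (TCP) lies midway between the tips of the shut fingers; the grasp point (between the pads) lies bot.pinch_z behind it (bot.pinch_z is the distance from the TCP to the grasp point, in m); z points along the fingers, y is the line along which they close (so a half turn about z gives the same grasp; the last joint's range is limited). The gripper opens to 95 mm and grips with 3 to 60 N. Pads are 20 mm wide; open, the fingers measure 119 mm over their backs; the gripper's body (75 mm by 180 mm) begins 59 mm behind the grasp point.
Start: joints at [1.252, 0.124, 1.65, -0, 1.367, -0.083], TCP at [0.152, 0.632, 0.189] pointing down, gripper open.
Joint ranges: [-2.61, 2.61], [-1.02, 2.33], [0.03, 2.71], [-1.35, 4.49], [0.32, 2.68], [-2.91, 2.91]. Speed limits (rad/s): [2.57, 2.57, 3.14, 3.14, 3.14, 3.14].

INTERFACE

Orientations are given as [roll, pitch, yaw] about the fixed x, y, z axes, in that order (R = Rz(yaw) Ry(pitch) Rx(roll)).
In Python, from cell import bot, vision, order gives the robot as it stands. The module is installed in compiled form; this text tells all that it offers.
- The arm moves only by the tool step_arm, never from a script. Its argument "rows" is a list of rows, each an object with "travel": the shift along the tool's x, y, z in mm, a list of three; "twist": the turn about the tool's z in degrees. In form: [{"travel": [x, y, z], "twist": twist}, ...]. A call has 1 to 12 rows; each row shifts and turns the commanded pose from where the row before left it, along the tool's axes as they then stand; what a row does not reach is not made up. A row lasts 1/8 s, in which the tool goes at most 62.5 mm and 10.7 degrees, less where a joint would pass 70% of its speed; a pose out of reach is approached as far as the arm can. A call with a gripper value outside its range is refused whole. "gripper" is the closure, from 0 (fully open) to 1 (shut), set as the call begins (left out, the last holds). The fingers move at their own pace and stop on an object; the grip force is fixed at half the most. Time passes only in rows, so rows that do not move let the fingers close. It gives the time, the measured TCP pose, the force, the opening and the grip force at its end, in the units of the state.
- bot.get_state(): the state, without advancing time (a new reading comes with each control period).
- vision.get_image(name): name is "scene" or "top" or "wrist"; returns a dict with "image" (384x512x3 uint8, red, green, blue), "range_z" (384x512 float32, m along the optical axis (not along the pixel's ray), 0 where there is no reading), "fx", "fy", "cx", "cy" (pixels), "R" (3x3) and "t" (3): a world point X has camera coordinates R X + t; the wrist camera has in their place "tool_from_camera" (4x4, takes a point from camera to tool coordinates, whose origin is the TCP and whose axes are the flange's). Camera axes: x right, y down, z forward; pixel columns grow to the right and rows downward; lengths in m; the calibration is good to about 2 mm. The wrist camera is an equidistant fisheye: a pixel r from the principal point sees the ray r / f radians off the axis. A picture is of the moment at which its call begins: read the wrist's pose just before it.
- order.close_job(): hands the job in; it is judged then, once.
The state is a dict: "clock": time; "joints": joint angles; "qd": joint speeds; "joint_efforts": joint torques, N m; "tcp_pos": TCP position; "tool_rot": TCP orientation; "force": force on the tool from outside, world axes, zero at the start; "wrist_torque": the same for the moment, N m; "opening": finger opening in m; "grasp_force": force on a finger pad.
Only numpy, scipy, OpenCV 4.12 (cv2) and the standard library are available. Lean on these libraries where they do the work, as an engineer would, in place of code of your own. Each camera call takes 0.05 s, during which the arm holds its last target. There are 200 camera calls.

## Working session

There is one attempt and no reset: what is moved stays moved. The work goes in short steps, Python scripts to look and compute and a tool call to move; the robot and the scene stay as the last step left them, time stands still between calls to the robot, and variables do not carry over. Pictures are saved under pics/ and viewed, at most 10 in all, crops included, and the job is handed in when it is done.

Besides the shell and the picture viewer there is one more tool, called by a JSON object that holds its "api" and its "payload". step_arm: Moves the arm, as the interface text tells. Its arguments: {"type":"object","properties":{"rows":{"type":"array","items":{"type":"object","properties":{"travel":{"type":"array","items":{"type":"number"}},"twist":{"type":"number"}}}},"gripper":{"type":"number"}},"required":["rows"]}

```bash
mkdir -p pics; cat > h.py <<'E'
import numpy as np,cv2
from cell import bot,vision,order
def cloud(d):
    z=d["range_z"];v,u=np.mgrid[:384,:512]
    P=np.stack([(u-d["cx"])/d["fx"]*z,(v-d["cy"])/d["fy"]*z,z],-1)
    return (P-d["t"])@d["R"]
def save(n,im): cv2.imwrite("pics/"+n,im[:,:,::-1])
E
python3 - <<'E'
from h import *
print(bot.get_state(),bot.pinch_z)
for n in("scene","top"):
    d=vision.get_image(n);np.save(n+".npy",cloud(d));np.save(n+"_im.npy",d["image"]);save(n+".png",d["image"]);print(n,d["fx"],-d["R"].T@d["t"],d["R"])
E
```

```text
{'clock': 0.0, 'joints': array([ 1.25238833e+00,  1.24495733e-01,  1.65167438e+00,  1.65229390e-05,
        1.36749690e+00, -8.26028541e-02]), 'qd': array([ 1.75930107e-04,  1.39193624e-03, -1.21656842e-03,  5.36925867e-04,
        5.54438629e-04, -6.85880302e-05]), 'joint_efforts': array([ 2.63129747e-03, -4.17591333e+01, -3.59937716e+01,  7.75425090e-02,
        4.89256962e-02, -1.62113374e-04]), 'tcp_pos': array([0.15166287, 0.63134174, 0.18779295]), 'tool_rot': array([-3.13952671e+00, -1.87273302e-04,  2.90578396e+00]), 'force': array([ 0.71095926, -0.24307087, -0.14864567]), 'wrist_torque': array([ 0.0345734 , -0.0128261 ,  0.01149629]), 'grasp_force': 0.0, 'opening': 0.09506973152491681} 0.0188
scene 424.51472696015423 [-0.24003844 -0.8520515   0.84003021] [[ 0.75291927 -0.65804297  0.00959317]
 [-0.32896151 -0.38893612 -0.86053066]
 [ 0.56999728  0.64475433 -0.50930831]]
top 360.4648546085976 [0.46602104 0.05231224 1.53491392] [[-0.01607581 -0.99985593 -0.00544937]
 [-0.99861343  0.01632859 -0.05004593]
 [ 0.0501277   0.00463729 -0.99873205]]
```

View pics/scene.png

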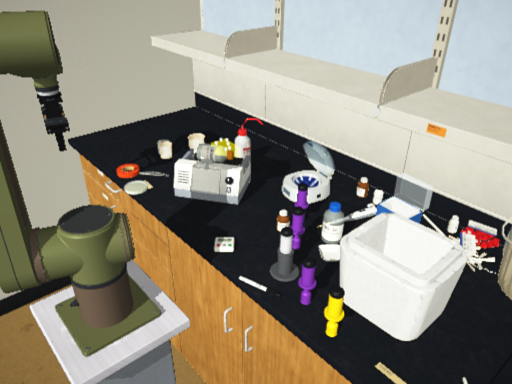

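View pics/top.png

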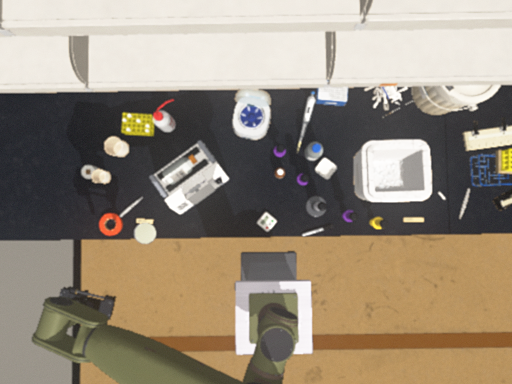

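The scene view shows the roller at about (212,175), the gun in its stand at (286,255), and purple and yellow decoys around it. In the top view the roller is at (190,178) and turned, and the stand is at (316,206).

```bash
python3 - <<'E'
from h import *
s=np.load("scene.npy");t=np.load("top.npy");si=np.load("scene_im.npy");ti=np.load("top_im.npy")
a=cv2.resize(si[130:215,160:265],None,fx=5,fy=5,interpolation=cv2.INTER_CUBIC)
b=cv2.resize(ti[135:220,140:240],None,fx=5,fy=5,interpolation=cv2.INTER_CUBIC)
o=np.zeros((850,525,3),np.uint8);o[:425,:525]=a;o[425:,:500]=b
save("crop.png",cv2.resize(o,(370,600)))
save("crop.png",np.hstack([cv2.resize(a,(400,324)),cv2.resize(b,(381,324))]))
# gun top in top view
def show(t,n,r,c):
    print(n,t[r,c].round(3))
for r,c in[(206,316),(204,316),(208,316),(206,312),(206,320),(200,316)]:show(t,'gun',r,c)
for r,c in[(232,286),(240,286),(250,286),(265,286)]:show(s,'gunS',r,c)
# roller white points in top
R=t[140:216,148:232].reshape(-1,3);C=ti[140:216,148:232].reshape(-1,3).astype(int)
m=(R[:,2]>.11)&(R[:,2]<.15)&(C.min(1)>120)
print(m.sum()); rect=cv2.minAreaRect(R[m][:,:2].astype(np.float32));print(rect,cv2.boxPoints(rect))
m=(R[:,2]>.04)
rect=cv2.minAreaRect(R[m][:,:2].astype(np.float32));print(rect,cv2.boxPoints(rect))
# front-normal from scene: white pts
P=s[130:215,165:260].reshape(-1,3);m=(P[:,2]>.05)&(P[:,2]<.12)
rect=cv2.minAreaRect(P[m][:,:2].astype(np.float32));print(rect,cv2.boxPoints(rect))
E
```

```text
gun [ 0.464 -0.172  0.111]
gun [ 0.472 -0.174  0.099]
gun [ 0.456 -0.174  0.095]
gun [ 0.464 -0.167  0.036]
gun [ 0.463 -0.179  0.161]
gun [ 0.489 -0.189  0.005]
gunS [ 0.454 -0.197  0.151]
gunS [ 0.453 -0.199  0.125]
gunS [ 0.451 -0.203  0.093]
gunS [ 0.45  -0.208  0.043]
1111
((0.5913259983062744, 0.3360482156276703), (0.16448494791984558, 0.25378450751304626), 34.75559997558594) [[0.45141795 0.39341724]
 [0.59609467 0.1849101 ]
 [0.7312341  0.2786792 ]
 [0.5865573  0.4871863 ]]
((0.5227820873260498, 0.27508312463760376), (0.3758845329284668, 0.2647746205329895), 40.5444221496582) [[0.29390764 0.25351503]
 [0.46602106 0.05231222]
 [0.75165653 0.2966512 ]
 [0.5795431  0.49785402]]
((0.6372377872467041, 0.4426650404930115), (0.5061114430427551, 0.3745450973510742), 54.906654357910156) [[0.33852398 0.34327555]
 [0.64498293 0.12794577]
 [0.9359516  0.54205453]
 [0.62949264 0.7573843 ]]
```

View pics/crop.png

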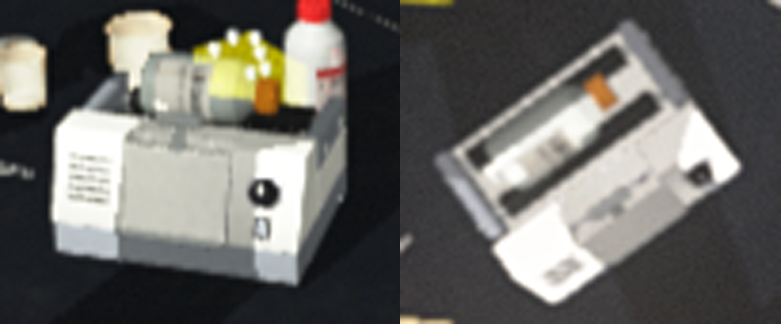

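The left crop shows the shut flap in the middle of the front with its bar at scene (207,165). The right crop shows the front facing −x/−y (roller yaw about 35°) and the bar at top (199,186).

```bash
cat >> h.py <<'E'
def ray(d,u,v):
    r=d["R"].T@np.array([(u-d["cx"])/d["fx"],(v-d["cy"])/d["fy"],1.]);return -d["R"].T@d["t"],r
def onplane(d,u,v,z):
    c,r=ray(d,u,v);return c+r*(z-c[2])/r[2]
from scipy.spatial.transform import Rotation as Ro
def pose(s=None):
    s=s or bot.get_state();return Ro.from_euler("xyz",s["tool_rot"]).as_matrix(),np.array(s["tcp_pos"])
def go(target):  # travel in tool axes mm
    R,p=pose();return (R.T@(np.array(target)-p)*1000).round(1)
def wpt(w,pose_,u,v,z=None,dist=None):
    "wrist pixel -> world point on plane z"
    x,y=(u-w["cx"])/w["fx"],(v-w["cy"])/w["fy"];r=np.hypot(x,y)+1e-12
    ray=np.array([np.sin(r)*x/r,np.sin(r)*y/r,np.cos(r)])
    T=w["tool_from_camera"];R,p=pose_
    c=R@T[:3,3]+p;d=R@T[:3,:3]@ray
    return c+d*(z-c[2])/d[2]
def wcloud(w,pose_):
    v,u=np.mgrid[:384,:512];x,y=(u-w["cx"])/w["fx"],(v-w["cy"])/w["fy"];r=np.hypot(x,y)+1e-12
    k=np.tan(np.minimum(r,1.5))/r;P=np.stack([x*k,y*k,np.ones_like(x)],-1)*w["range_z"][...,None]
    T=w["tool_from_camera"];R,p=pose_
    return (P@T[:3,:3].T+T[:3,3])@R.T+p
E
python3 - <<'E'
from h import *
t=vision.get_image("top");s=vision.get_image("scene");w=vision.get_image("wrist")
print(onplane(t,199,186,.153),onplane(s,206.7,165.4,.153));print(w["tool_from_camera"],w["fx"],w["cx"],w["cy"])
print(onplane(s,286.5,229,.145),onplane(t,319.5,205.5,.145))
# target: 60mm in front of bar
p=np.array([.5,.3,.30]);print(go(p))
E
```

```text
[0.54767742 0.28207554 0.153     ] [0.51923461 0.26893902 0.153     ]
[[ 6.49018371e-06 -9.71204841e-01 -2.38246000e-01  6.69681081e-02]
 [ 9.99999968e-01 -5.40948546e-05  2.47758066e-04 -1.78350887e-04]
 [-2.53511716e-04 -2.38245994e-01  9.71204809e-01 -1.95344078e-01]
 [ 0.00000000e+00  0.00000000e+00  0.00000000e+00  1.00000000e+00]] 297.3186396354542 254.9156292911142 190.44827739194704
[ 0.47061579 -0.18183336  0.145     ] [ 0.46539443 -0.1800221   0.145     ]
[-416.1 -241.3 -111.4]
```

{"api": "step_arm", "payload": {"rows": [{"travel": [-20,-10,-30]},{"travel": [-44,-26,-10]},{"travel": [-44,-26,-10]},{"travel": [-44,-26,-10]},{"travel": [-44,-26,-10]},{"travel": [-44,-26,-10]},{"travel": [-44,-26,-10]},{"travel": [-44,-26,-10]},{"travel": [-44,-26,-10]},{"travel": [-44,-24,0]}]}}

```text
invalid input
```

{"api": "step_arm", "payload": {"rows": [{"travel": [0,0,0],"twist": -9.7},{"travel": [0,0,0],"twist": -9.7},{"travel": [0,0,0],"twist": -9.7},{"travel": [0,0,0],"twist": -9.7},{"travel": [0,0,0],"twist": -9.5},{"travel": [0,0,0],"twist": 0}]}}

```text
clock: 1.0
tcp_pos: [0.1518, 0.6319, 0.1888]
tool_rot: [-3.141, -0.0, -2.536]
force: [-0.7, -0.3, -0.4]
opening: 0.0952
grasp_force: 0.0
```

```bash
python3 - <<'E'
from h import *
s=bot.get_state();print(s["clock"],s["tcp_pos"],s["tool_rot"],s["joints"])
w=vision.get_image("wrist");save("w1.png",cv2.resize(w["image"],(768,576)))
np.savez("w1.npz",P=wcloud(w,pose(s)),im=w["image"])
E
```

```text
1.0 [0.15183008 0.6318821  0.18883296] [-3.14139226e+00 -3.32424906e-04 -2.53639788e+00] [ 1.25239235e+00  1.23930261e-01  1.65053467e+00  4.14183630e-05
  1.36751376e+00 -9.23607144e-01]
```

View pics/w1.png

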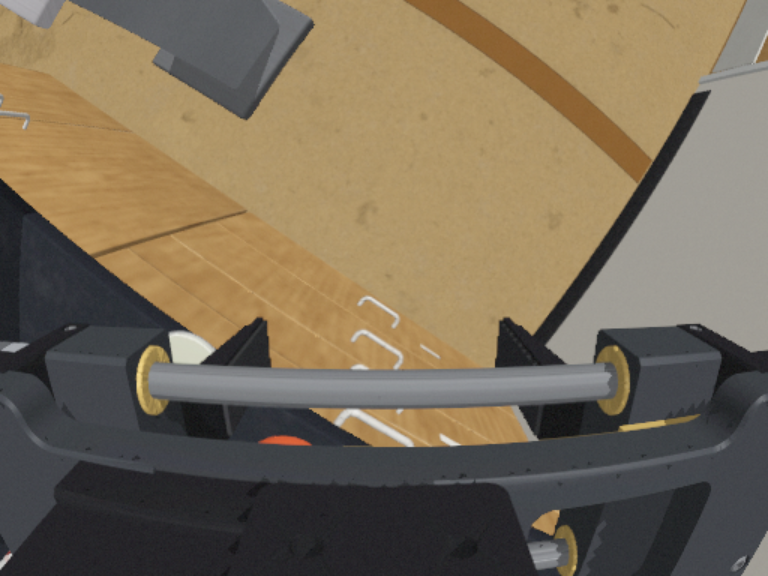

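The first move was refused because every row needs a twist. This picture shows the camera looking toward the tool's +x side, with the fingers hiding the lower half. So I'll turn tool +x toward the roller (yaw about 35°).

{"api": "step_arm", "payload": {"rows": [{"travel": [0,-20,-40],"twist": 0},{"travel": [-6,-50,-10],"twist": 0},{"travel": [-6,-50,-10],"twist": 0},{"travel": [-6,-50,-10],"twist": 0},{"travel": [-6,-50,-10],"twist": 0},{"travel": [-6,-50,-10],"twist": 0},{"travel": [-6,-50,-10],"twist": 0},{"travel": [-6,-50,-10],"twist": 0},{"travel": [-6,-50,-5],"twist": 0},{"travel": [-6,-50,0],"twist": 0},{"travel": [-6,-44,0],"twist": 0}]}}

```text
clock: 2.42
tcp_pos: [0.4954, 0.2426, 0.3043]
tool_rot: [-3.141, 0.001, -2.538]
force: [0.5, 1.3, 0.3]
opening: 0.0951
grasp_force: 0.0
```

{"api": "step_arm", "payload": {"rows": [{"travel": [0,0,0],"twist": 10},{"travel": [0,0,0],"twist": 10},{"travel": [0,0,0],"twist": 10},{"travel": [0,0,0],"twist": 10},{"travel": [0,0,0],"twist": 10},{"travel": [0,0,0],"twist": 10},{"travel": [0,0,0],"twist": 10},{"travel": [0,0,0],"twist": 10},{"travel": [0,0,0],"twist": 10}]}}

```text
clock: 3.55
tcp_pos: [0.4944, 0.2441, 0.3041]
tool_rot: [3.142, -0.0, 2.17]
force: [0.1, -0.3, 0.2]
opening: 0.095
grasp_force: 0.0
```

{"api": "step_arm", "payload": {"rows": [{"travel": [0,0,0],"twist": 10},{"travel": [0,0,0],"twist": 10},{"travel": [0,0,0],"twist": 10},{"travel": [0,0,0],"twist": 10},{"travel": [0,0,0],"twist": 10},{"travel": [0,0,0],"twist": 10},{"travel": [0,0,0],"twist": 10},{"travel": [0,0,0],"twist": 10},{"travel": [0,0,0],"twist": 10},{"travel": [0,0,0],"twist": 0}], "gripper": 0.35}}

```text
clock: 4.8
tcp_pos: [0.4944, 0.2441, 0.304]
tool_rot: [-3.142, 0.0, 0.607]
force: [0.5, -0.3, -0.8]
opening: 0.0618
grasp_force: 0.0
```

```bash
python3 - <<'E'
from h import *
s=bot.get_state();print(s["clock"],s["tcp_pos"],s["tool_rot"],s["joints"],s["opening"])
w=vision.get_image("wrist");save("w2.png",cv2.resize(w["image"],(768,576)))
np.savez("w2.npz",P=wcloud(w,pose(s)),im=w["image"])
E
```

```text
4.8 [0.4943503  0.24411006 0.30404243] [-3.14154540e+00  3.09755569e-05  6.07431343e-01] [ 3.61280852e-01 -1.41608638e-01  1.72360372e+00  3.82848273e-05
  1.55963913e+00  1.32464541e+00] 0.06178878923829036
```

View pics/w2.png

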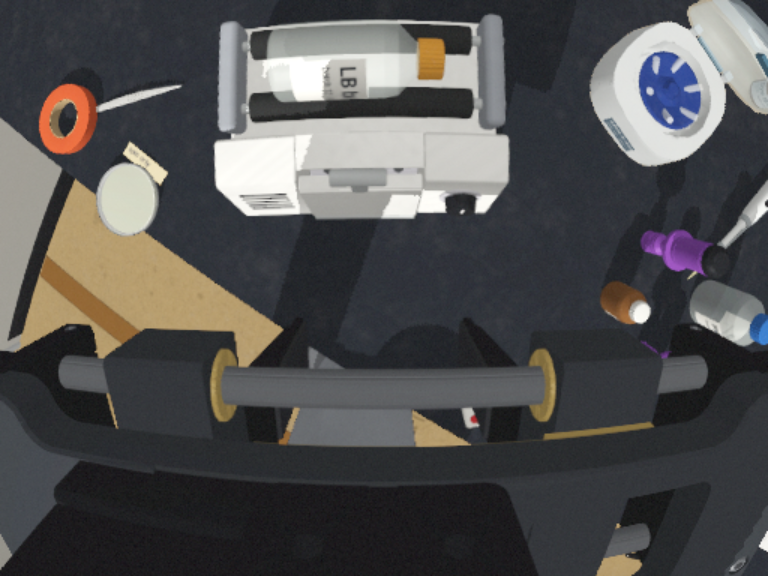

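The roller is square in view, with the flap shut. The bar is centred at about (358,177) in the 1.5x picture, spanning columns 330 to 387.

```bash
python3 - <<'E'
from h import *
s=bot.get_state();po=pose(s);w=vision.get_image("wrist")
P=np.load("w2.npz")["P"]
for u,v in[(220.5,118),(238.7,118),(257.5,118)]:
    X=wpt(w,po,u,v,.153);print(X,P[int(v),int(u)],go(X))
print(wpt(w,po,147,92,.132),wpt(w,po,337,90,.132),wpt(w,po,200,145,.045),wpt(w,po,275,145,.045))
# roller axes frame points
m=(P[...,2]>.10)&(P[...,2]<.2);print([ (v,P[v,238].round(3)) for v in range(100,148,4)])
E
```

```text
[0.52705166 0.31572101 0.153     ] [0.5271822  0.31556565 0.15924094] [ 67.7 -40.1 151.1]
[0.53890493 0.29820653 0.153     ] [0.5387073  0.29846354 0.1606192 ] [ 67.4 -18.9 151.1]
[0.55125008 0.28035534 0.153     ] [0.5512157  0.28067764 0.1232083 ] [ 67.4   2.8 151.1]
[0.50208083 0.41714317 0.132     ] [0.63942923 0.22039507 0.132     ] [0.46830219 0.32947084 0.045     ] [0.53381108 0.23426009 0.045     ]
[(100, array([0.556, 0.313, 0.13 ])), (104, array([0.552, 0.31 , 0.132])), (108, array([0.548, 0.307, 0.131])), (112, array([0.543, 0.308, 0.067])), (116, array([0.541, 0.3  , 0.16 ])), (120, array([0.537, 0.297, 0.159])), (124, array([0.532, 0.295, 0.141])), (128, array([0.527, 0.293, 0.124])), (132, array([0.522, 0.291, 0.108])), (136, array([0.516, 0.288, 0.088])), (140, array([0.51 , 0.285, 0.065])), (144, array([0.503, 0.282, 0.048]))]
```

{"api": "step_arm", "payload": {"rows": [{"travel": [34,-9,20],"twist": 0},{"travel": [33,-10,40],"twist": 0},{"travel": [0,0,45],"twist": 0},{"travel": [0,0,35],"twist": 0},{"travel": [0,0,26],"twist": 0},{"travel": [0,0,0],"twist": 0}]}}

```text
clock: 5.65
tcp_pos: [0.5368, 0.2972, 0.135]
tool_rot: [-3.14, 0.006, 0.608]
force: [0.0, -1.1, 0.4]
opening: 0.062
grasp_force: 0.0
```

{"api": "step_arm", "payload": {"rows": [{"travel": [0,0,0],"twist": 0},{"travel": [0,0,0],"twist": 0},{"travel": [0,0,0],"twist": 0},{"travel": [0,0,0],"twist": 0},{"travel": [0,0,0],"twist": 0}], "gripper": 1}}

```text
clock: 6.28
tcp_pos: [0.5386, 0.298, 0.1383]
tool_rot: [3.142, -0.0, 0.607]
force: [-0.5, 0.3, 0.2]
opening: 0.0172
grasp_force: 0.0
```

```bash
python3 - <<'E'
from h import *
s=bot.get_state();print(s["opening"],s["grasp_force"],s["force"])
w=vision.get_image("wrist");P=wcloud(w,pose(s));save("w3.png",cv2.resize(w["image"][100:300,100:400],(780,520)))
E
```

```text
0.01722712247364199 0.0 [-0.47296318  0.33675219  0.20393453]
```

View pics/w3.png

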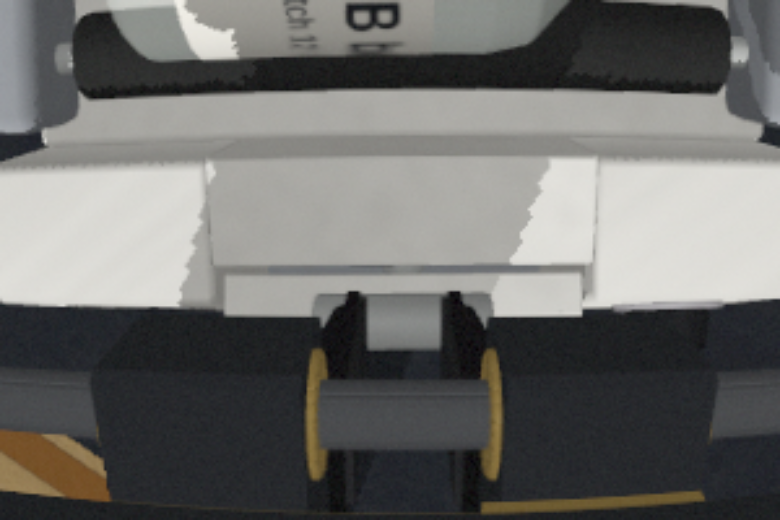

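The bar spans crop columns 320 to 490 and the finger tips are inside it at 350 to 450, covering it. So the fingers closed in front of or above the bar. I'll check the range to see which.

```bash
python3 - <<'E'
from h import *
s=bot.get_state();w=vision.get_image("wrist");R,p=pose(s);P=(wcloud(w,(R,p))-p)@R*1000
f=lambda c,r:P[int(100+r/2.6),int(100+c/2.6)].round(0)
for c,r in[(335,300),(335,312),(405,300),(405,310),(405,320),(405,330),(405,345),(355,300),(355,330),(455,300),(455,330),(300,290),(500,290)]:print(c,r,f(c,r))
E
```

```text
335 300 [  7. -17. -19.]
335 312 [  4. -17. -21.]
405 300 [  7.  -0. -18.]
405 310 [  5.  -0. -20.]
405 320 [  3.  -0. -23.]
405 330 [  0.  -0. -21.]
405 345 [ -4.  -0. -21.]
355 300 [ 11. -11. -32.]
355 330 [ 11. -10. -50.]
455 300 [  6.  12. -17.]
455 330 [ 11.  10. -50.]
300 290 [ -1. -30.  14.]
500 290 [-1. 27. 14.]
```

{"api": "step_arm", "payload": {"rows": [{"travel": [0,0,0],"twist": 0},{"travel": [0,0,0],"twist": 0},{"travel": [0,0,0],"twist": 0}]}}

```text
clock: 6.75
tcp_pos: [0.5386, 0.2979, 0.138]
tool_rot: [3.142, 0.0, 0.607]
force: [-0.4, 0.1, 0.8]
opening: 0.0005
grasp_force: 0.0
```

```bash
python3 - <<'E'
from h import *
s=bot.get_state();w=vision.get_image("wrist");R,p=pose(s);P=(wcloud(w,(R,p))-p)@R*1000
print(s["opening"],s["grasp_force"],s["joint_efforts"])
# finger points: columns through whole image, lowest tips
u=np.arange(215,300,4)
for v in range(196,250,4):print(v,[tuple(P[v,k].round(0).astype(int)) for k in (228,236,240,244,256)])
E
```

```text
0.0004822757315233313 0.0 [-4.16561461e-04 -3.90482569e+01 -3.50767064e+01  4.84172464e-02
 -7.33967777e-02 -4.85513010e-05]
196 [(np.int64(12), np.int64(-19), np.int64(7)), (np.int64(13), np.int64(-14), np.int64(6)), (np.int64(13), np.int64(-11), np.int64(5)), (np.int64(12), np.int64(-8), np.int64(7)), (np.int64(13), np.int64(0), np.int64(6))]
200 [(np.int64(10), np.int64(-19), np.int64(6)), (np.int64(10), np.int64(-14), np.int64(6)), (np.int64(10), np.int64(-11), np.int64(6)), (np.int64(9), np.int64(-8), np.int64(7)), (np.int64(10), np.int64(0), np.int64(6))]
204 [(np.int64(-19), np.int64(-28), np.int64(93)), (np.int64(-18), np.int64(-19), np.int64(92)), (np.int64(-19), np.int64(-15), np.int64(94)), (np.int64(-19), np.int64(-11), np.int64(94)), (np.int64(-6), np.int64(1), np.int64(50))]
208 [(np.int64(1), np.int64(-20), np.int64(15)), (np.int64(1), np.int64(-14), np.int64(15)), (np.int64(1), np.int64(-11), np.int64(14)), (np.int64(1), np.int64(-8), np.int64(14)), (np.int64(1), np.int64(0), np.int64(14))]
212 [(np.int64(-1), np.int64(-20), np.int64(12)), (np.int64(-2), np.int64(-14)
[... 1534 characters left out ...]

240 [(np.int64(35), np.int64(-8), np.int64(-123)), (np.int64(34), np.int64(-5), np.int64(-122)), (np.int64(34), np.int64(-4), np.int64(-122)), (np.int64(34), np.int64(-3), np.int64(-123)), (np.int64(10), np.int64(0), np.int64(-66))]
244 [(np.int64(34), np.int64(-7), np.int64(-125)), (np.int64(35), np.int64(-5), np.int64(-127)), (np.int64(34), np.int64(-4), np.int64(-125)), (np.int64(34), np.int64(-3), np.int64(-125)), (np.int64(10), np.int64(0), np.int64(-70))]
248 [(np.int64(34), np.int64(-7), np.int64(-126)), (np.int64(34), np.int64(-5), np.int64(-127)), (np.int64(33), np.int64(-4), np.int64(-124)), (np.int64(33), np.int64(-3), np.int64(-126)), (np.int64(29), np.int64(0), np.int64(-117))]
```

The shut fingers visibly end about 26 mm short of the nominal TCP, so they closed just above the bar. I'll open, go down 24 mm and close again; the opening should then stop near 44 mm.

{"api": "step_arm", "payload": {"rows": [{"travel": [0,0,-5],"twist": 0},{"travel": [0,0,0],"twist": 0},{"travel": [0,0,0],"twist": 0},{"travel": [0,0,0],"twist": 0},{"travel": [0,0,0],"twist": 0},{"travel": [0,0,0],"twist": 0},{"travel": [0,0,0],"twist": 0},{"travel": [0,0,0],"twist": 0}], "gripper": 0.35}}

```text
clock: 7.8
tcp_pos: [0.5386, 0.2979, 0.1431]
tool_rot: [3.142, -0.0, 0.607]
force: [-0.1, -0.1, -0.2]
opening: 0.0616
grasp_force: 0.0
```

{"api": "step_arm", "payload": {"rows": [{"travel": [1,0,9],"twist": 0},{"travel": [0,0,10],"twist": 0},{"travel": [0,0,10],"twist": 0},{"travel": [0,0,0],"twist": 0}]}}

```text
clock: 8.3
tcp_pos: [0.5384, 0.2981, 0.1121]
tool_rot: [-3.141, 0.003, 0.607]
force: [-0.8, 0.4, 0.2]
opening: 0.0621
grasp_force: 0.0
```

{"api": "step_arm", "payload": {"rows": [{"travel": [0,0,0],"twist": 0},{"travel": [0,0,0],"twist": 0},{"travel": [0,0,0],"twist": 0},{"travel": [0,0,0],"twist": 0}], "gripper": 1}}

```text
clock: 8.8
tcp_pos: [0.5396, 0.2989, 0.1146]
tool_rot: [-3.141, -0.001, 0.607]
force: [-0.8, 1.5, 0.8]
opening: 0.0436
grasp_force: 30.0
```

{"api": "step_arm", "payload": {"rows": [{"travel": [-9.5,-3,0],"twist": 0},{"travel": [-9.8,-2.2,0],"twist": 0}]}}

```text
clock: 9.05
tcp_pos: [0.5268, 0.2899, 0.1183]
tool_rot: [3.13, -0.011, 0.608]
force: [13.4, -10.6, 8.7]
opening: 0.0439
grasp_force: 30.0
```

I put the rise in the y slot by mistake (5 mm sideways), so I'm correcting that now.

{"api": "step_arm", "payload": {"rows": [{"travel": [0,5.2,-5.2],"twist": 0},{"travel": [-10,0,-1],"twist": 0},{"travel": [-10,0,-0.7],"twist": 0},{"travel": [0,0,0],"twist": 0}]}}

```text
clock: 9.55
tcp_pos: [0.5062, 0.2754, 0.1207]
tool_rot: [3.141, 0.001, 0.607]
force: [2.2, -0.4, -1.1]
opening: 0.0438
grasp_force: 30.0
```

{"api": "step_arm", "payload": {"rows": [{"travel": [-20,0,1.7],"twist": 0},{"travel": [-19.3,0,5.2],"twist": 0},{"travel": [-18.2,0,8.5],"twist": 0},{"travel": [-16.4,0,11.5],"twist": 0},{"travel": [-14.2,0,14.2],"twist": 0},{"travel": [0,0,0],"twist": 0}]}}

```text
clock: 10.3
tcp_pos: [0.4334, 0.2239, 0.0795]
tool_rot: [3.14, 0.004, 0.608]
force: [-1.4, -4.9, 4.5]
opening: 0.044
grasp_force: 30.0
```

{"api": "step_arm", "payload": {"rows": [{"travel": [-11.5,0,16.4],"twist": 0},{"travel": [-8.5,0,18.2],"twist": 0},{"travel": [-5.2,0,19.3],"twist": 0},{"travel": [-1.7,0,20],"twist": 0},{"travel": [0,0,2],"twist": 0},{"travel": [0,0,0],"twist": 0}]}}

```text
clock: 11.05
tcp_pos: [0.4122, 0.2089, 0.0035]
tool_rot: [3.139, 0.004, 0.608]
force: [-0.0, -4.7, 0.5]
opening: 0.0438
grasp_force: 30.0
```

{"api": "step_arm", "payload": {"rows": [{"travel": [0,0,3],"twist": 0},{"travel": [0,0,0],"twist": 0},{"travel": [0,0,0],"twist": 0}]}}

```text
clock: 11.42
tcp_pos: [0.4123, 0.209, 0.0027]
tool_rot: [3.14, 0.005, 0.608]
force: [-5.7, -8.5, 15.0]
opening: 0.0433
grasp_force: 30.0
```

{"api": "step_arm", "payload": {"rows": [{"travel": [0,0,0],"twist": 0},{"travel": [0,0,0],"twist": 0},{"travel": [0,0,0],"twist": 0},{"travel": [0,0,-20],"twist": 0},{"travel": [0,0,-40],"twist": 0},{"travel": [0,0,-50],"twist": 0},{"travel": [0,0,-50],"twist": 0},{"travel": [0,0,-50],"twist": 0},{"travel": [0,0,0],"twist": 0},{"travel": [0,0,0],"twist": 0}], "gripper": 0.25}}

```text
clock: 12.68
tcp_pos: [0.4122, 0.2104, 0.21]
tool_rot: [-3.141, 0.001, 0.607]
force: [0.0, 1.1, -0.2]
opening: 0.0714
grasp_force: 0.0
```

```bash
python3 - <<'E'
from h import *
s=bot.get_state();w=vision.get_image("wrist");P=wcloud(w,pose(s));np.savez("w4.npz",P=P,im=w["image"],p=s["tcp_pos"],r=s["tool_rot"])
save("w4.png",cv2.resize(w["image"][60:260,130:390],(780,600)))
E
```

```text
(no output)
```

View pics/w4.png

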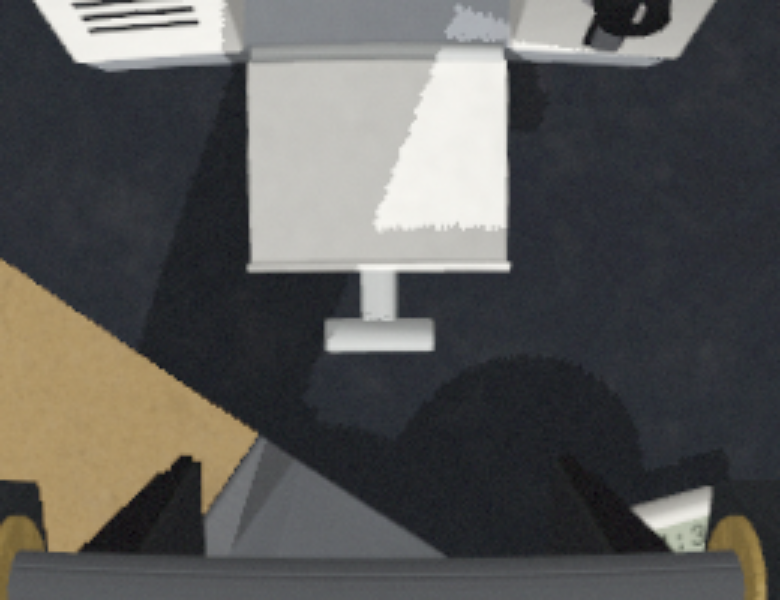

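The flap is level and fully down, with its bar at crop (379,335). The nipple is above this crop, so I'll crop there.

```bash
cat >> h.py <<'E'
yaw=np.radians(34.8);RX=np.array([np.cos(yaw),np.sin(yaw),0]);RY=np.array([-np.sin(yaw),np.cos(yaw),0])
H=np.array([.5390,.2985,0])-.0393*RX   # roller origin estimate
def rf(P): d=np.asarray(P)-H;return np.stack([d@RX,d@RY,d[...,2]],-1)
E
python3 - <<'E'
from h import *
f=np.load("w4.npz");P=rf(f["P"]);im=f["im"]
save("w4b.png",cv2.resize(im[10:90,200:310],(770,560),interpolation=cv2.INTER_CUBIC))
m=(abs(P[...,1])<.052)&(P[...,0]>0)&(P[...,0]<.11)&(P[...,2]>.03)
vs,us=np.nonzero(m);print(vs.min(),vs.max(),us.min(),us.max())
for v in range(20,84,3):print(v,[tuple((P[v,u]*1000).round(0).astype(int).tolist()) for u in (244,250,254,258,264)])
E
```

```text
0 79 200 311
20 [(46, 10, 129), (47, 5, 127), (48, 1, 126), (47, -3, 127), (47, -8, 127)]
23 [(63, 13, 70), (62, 6, 72), (62, 1, 73), (63, -3, 71), (63, -10, 72)]
26 [(59, 13, 70), (60, 6, 69), (59, 1, 70), (60, -3, 69), (59, -10, 71)]
29 [(57, 13, 66), (56, 6, 69), (55, 1, 73), (55, -3, 72), (57, -10, 66)]
32 [(54, 13, 65), (51, 6, 72), (52, 1, 71), (52, -3, 71), (54, -10, 65)]
35 [(50, 13, 65), (48, 6, 70), (47, 1, 73), (48, -3, 69), (50, -10, 64)]
38 [(47, 13, 60), (40, 5, 87), (39, 1, 88), (39, -3, 89), (47, -10, 60)]
41 [(44, 13, 58), (36, 5, 87), (36, 1, 90), (36, -3, 89), (44, -10, 58)]
44 [(41, 13, 56), (33, 5, 86), (33, 1, 88), (-49, 0, 405), (42, -10, 54)]
47 [(38, 13, 52), (30, 6, 84), (30, 1, 87), (30, -3, 85), (38, -10, 51)]
50 [(35, 13, 51), (35, 6, 49), (35, 1, 50), (35, -3, 50), (35, -11, 48)]
53 [(32, 13, 48), (31, 6, 49), (31, 1, 48), (32, -3, 48), (32, -11, 48)]
56 [(29, 13, 44), (28, 6, 45), (28, 1, 45), (28, -3, 45), (29, -11, 44)]
59 [(25, 13, 46), (24, 6, 46), (24, 1, 46), (25, -3, 45), (25, -11, 45)]
62 [(21, 13, 46), (21, 6, 46), (21, 1, 44), (21, -3, 45), (21, -11, 45)]
65 [(17, 13, 44), (17, 6, 45), (17, 1, 45), (17, -3, 45), (17, -11, 46)]
68 [(13, 13, 45), (13, 6, 45), (14, 1, 44), (13, -3, 45), (14, -11, 43)]
71 [(10, 13, 44), (9, 6, 46), (10, 1, 44), (10, -3, 45), (10, -11, 45)]
74 [(5, 13, 48), (6, 6, 46), (6, 1, 47), (6, -3, 46), (6, -11, 47)]
77 [(2, 13, 49), (2, 6, 49), (2, 1, 48), (2, -3, 49), (2, -10, 49)]
80 [(-2, 13, 46), (-2, 6, 46), (-2, 1, 46), (-2, -3, 45), (-2, -11, 47)]
83 [(-5, 13, 47), (-5, 6, 46), (-6, 1, 47), (-6, -3, 47), (-6, -11, 47)]
```

View pics/w4b.png

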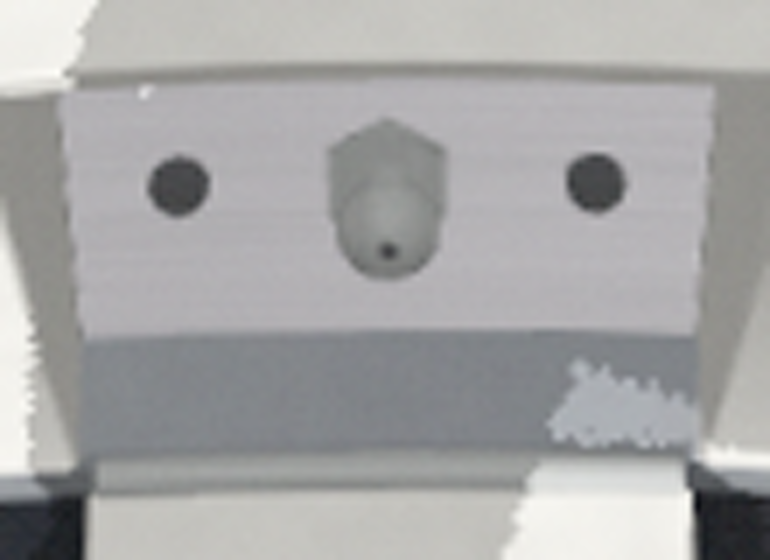

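The crop shows the ball at about (389,230), radius about 50 px, with the hexagon behind it. A sphere fit to the range points gives its centre. The gun comes from the scene and top views.

```bash
python3 - <<'E'
from h import *
from scipy.optimize import least_squares
f=np.load("w4.npz");P=f["P"];Q=rf(P)
v,u=np.mgrid[:384,:512];m=((u-255.6)**2+(v-42.9)**2<6.3**2)&(Q[...,2]>.08)&(Q[...,2]<.1)
X=P[m];r=least_squares(lambda c:np.linalg.norm(X-c,axis=1)-.008,X.mean(0)-[0,0,.005],loss="soft_l1",f_scale=.001)
print(m.sum(),r.x,rf(r.x),r.cost)
w=vision.get_image("wrist");po=pose({"tool_rot":f["r"],"tcp_pos":f["p"]});c=wpt(w,po,255.6,42.9,r.x[2]);print("ray",c,rf(c))
# gun axis: dark-grey/black columnar points near stand, z .08-.15
for n in("scene","top"):
    d=vision.get_image(n);C=cloud(d);k=(abs(C[...,0]-.465)<.05)&(abs(C[...,1]+.18)<.05)
    for a,b in((.082,.125),(.130,.15),(.141,.155)):
        q=C[k&(C[...,2]>a)&(C[...,2]<b)];print(n,a,len(q),np.median(q,0) if len(q) else"",q.min(0),q.max(0))
    if n=="scene":
        q=C[k&(C[...,2]>.09)&(C[...,2]<.122)]
        g=least_squares(lambda c:np.hypot(q[:,0]-c[0],q[:,1]-c[1])-.017,[.465,-.18],loss="soft_l1",f_scale=.001);print("axis",g.x,g.cost,len(q))
E
```

```text
123 [0.53605306 0.29662755 0.0817296 ] [0.03581149 0.0001443  0.0817296 ] 2.0502661485370224e-05
ray [0.53617952 0.29595134 0.0817296 ] [ 0.03552941 -0.00048315  0.0817296 ]
scene 0.082 149 [ 0.45199893 -0.20068807  0.10148185] [ 0.4431977  -0.21205723  0.08200439] [ 0.47756514 -0.17638409  0.12380014]
scene 0.13 82 [ 0.4528356  -0.20007601  0.14286526] [ 0.44266016 -0.20742822  0.13087214] [ 0.47462366 -0.17762313  0.14992977]
scene 0.141 92 [ 0.45636572 -0.1956007   0.14982946] [ 0.44266016 -0.20697499  0.14120697] [ 0.47603239 -0.17762313  0.15487969]
axis [ 0.46387295 -0.18914661] 6.376557216123356e-05 110
top 0.082 28 [ 0.46166866 -0.17584502  0.08674204] [ 0.44329213 -0.19278552  0.08214554] [ 0.48354743 -0.16809277  0.12205499]
top 0.13 17 [ 0.46740706 -0.17761614  0.14658844] [ 0.44807866 -0.20409923  0.13300646] [ 0.47881056 -0.17182461  0.14967651]
top 0.141 34 [ 0.45971323 -0.18432297  0.15156132] [ 0.44798774 -0.20409923  0.14394271] [ 0.47881056 -0.17324256  0.15498923]
```

{"api": "step_arm", "payload": {"rows": [{"travel": [-10,20,-10],"twist": 0},{"travel": [-20,40,0],"twist": 0},{"travel": [-22,43,0],"twist": 0},{"travel": [-22,43,0],"twist": 0},{"travel": [-22,43,0],"twist": 0},{"travel": [-22,43,0],"twist": 0},{"travel": [-22,43,0],"twist": 0},{"travel": [-22,43,0],"twist": 0},{"travel": [-22,38,0],"twist": 0},{"travel": [0,0,0],"twist": 0},{"travel": [0,0,0],"twist": 0}]}}

```text
clock: 14.25
tcp_pos: [0.4643, -0.1863, 0.2199]
tool_rot: [-3.14, 0.001, 0.607]
force: [-0.0, 0.6, -0.2]
opening: 0.0714
grasp_force: 0.0
```

```bash
python3 - <<'E'
from h import *
s=bot.get_state();w=vision.get_image("wrist");R,p=pose(s);P=(wcloud(w,(R,p))-p)@R*1000;print(p,s["joints"])
np.savez("w5.npz",P=P,im=w["image"]);save("w5.png",cv2.resize(w["image"],(768,576)))
E
```

```text
[ 0.46427916 -0.18628402  0.21993794] [-4.89209720e-01 -2.30850999e-01  1.93891431e+00  4.58109853e-04
  1.43559947e+00  4.74547407e-01]
```

View pics/w5.png

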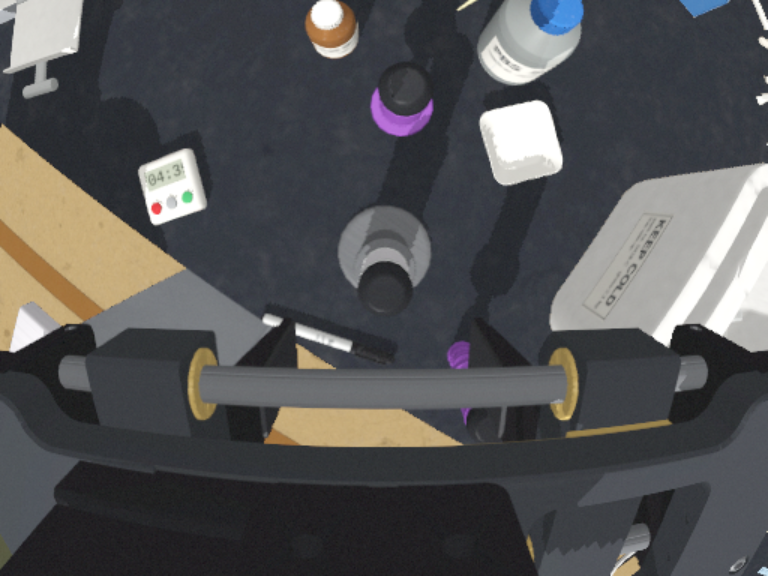

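The gun's black cap is at (385,288), with its stand foot around (385,250). Purple decoy A's cap is at (406,88), and purple B is at (470,390), near the right finger's column.

```bash
python3 - <<'E'
from h import *
s=bot.get_state();w=vision.get_image("wrist");po=pose(s);R,p=po
f=lambda u,v,z:((wpt(w,po,u/1.5,v/1.5,z)-p)@R*1000).round(1)
P=np.load("w5.npz")["P"];im=np.load("w5.npz")["im"].astype(int)
v,u=np.mgrid[:384,:512];m=(np.hypot(u-256.7,v-192)<19)&(im.max(2)<75)&(abs(P[...,2]-65)<5)
q=P[m];print("cap top pts",len(q),np.median(q,0),q.min(0),q.max(0))
c,r=cv2.minEnclosingCircle(q[:,:2].astype(np.float32));print(c,r)
print("gun",f(385,290,.155),"purpleA",f(406,90,.145),"purpleB",f(485,425,.15),f(460,352,.1))
print("foot",f(385,250,.005))
E
```

```text
cap top pts 846 [-0.90772416  0.71710489 65.82329543] [-17.70891394 -14.95925552  63.61526308] [13.77010453 15.54311581 69.99617497]
(-2.083735704421997, 0.3314072787761688) 16.0428466796875
gun [-0.4  1.3 65.2] purpleA [120.6  13.9  75.2] purpleB [-99.5  71.7  70.1] [-63.6  59.5 120.1]
foot [  0.    2.3 215.2]
```

{"api": "step_arm", "payload": {"rows": [{"travel": [-0.5,1,20],"twist": 0},{"travel": [0,0,40],"twist": 0},{"travel": [0,0,40],"twist": 0},{"travel": [0,0,32],"twist": 0},{"travel": [0,0,20],"twist": 0},{"travel": [0,0,0],"twist": 0}]}}

```text
clock: 15.1
tcp_pos: [0.4626, -0.1862, 0.0658]
tool_rot: [-3.136, 0.003, 0.608]
force: [0.3, 0.2, 1.0]
opening: 0.0715
grasp_force: 0.0
```

{"api": "step_arm", "payload": {"rows": [{"travel": [0,0,0],"twist": 0},{"travel": [0,0,0],"twist": 0},{"travel": [0,0,0],"twist": 0},{"travel": [0,0,0],"twist": 0},{"travel": [0,0,0],"twist": 0},{"travel": [0,0,0],"twist": 0}], "gripper": 1}}

```text
clock: 15.85
tcp_pos: [0.465, -0.1879, 0.0693]
tool_rot: [3.142, -0.0, 0.607]
force: [-0.7, 0.9, 2.5]
opening: 0.034
grasp_force: 30.0
```

{"api": "step_arm", "payload": {"rows": [{"travel": [0,0,-10],"twist": 0},{"travel": [0,0,-20],"twist": 0},{"travel": [0,0,-25],"twist": 0},{"travel": [0,0,-23],"twist": 0},{"travel": [0,0,0],"twist": 0},{"travel": [12,0,0],"twist": 0},{"travel": [18,0,0],"twist": 0},{"travel": [18,0,0],"twist": 0},{"travel": [0,0,0],"twist": 0},{"travel": [0,0,24],"twist": 0},{"travel": [0,0,24],"twist": 0},{"travel": [0,0,0],"twist": 0}]}}

```text
clock: 17.35
tcp_pos: [0.5023, -0.1597, 0.0963]
tool_rot: [-3.137, 0.003, 0.607]
force: [-0.2, -1.1, -3.8]
opening: 0.0343
grasp_force: 30.0
```

{"api": "step_arm", "payload": {"rows": [{"travel": [-10,0,0],"twist": 0},{"travel": [-10,0,0],"twist": 0},{"travel": [-10,0,0],"twist": 0},{"travel": [0,0,0],"twist": 0}]}}

```text
clock: 17.85
tcp_pos: [0.4796, -0.1786, 0.1]
tool_rot: [3.14, -0.001, 0.606]
force: [0.8, 0.6, -3.6]
opening: 0.0339
grasp_force: 30.0
```

{"api": "step_arm", "payload": {"rows": [{"travel": [-8,0,0],"twist": 0},{"travel": [-8,0,0],"twist": 0},{"travel": [0,0,0],"twist": 0}]}}

```text
clock: 18.23
tcp_pos: [0.4658, -0.1873, 0.0987]
tool_rot: [-3.141, 0.001, 0.607]
force: [1.9, -0.2, -4.2]
opening: 0.0337
grasp_force: 30.0
```

```bash
cat > ax.py <<'E'
from h import *
def gun():
    "gun axis in tool frame from wrist range: points between fingers on the gun, +x side surface"
    s=bot.get_state();w=vision.get_image("wrist");R,p=pose(s);P=(wcloud(w,(R,p))-p)@R*1000
    return s,w,P
s,w,P=gun();print(s["clock"],s["force"],s["wrist_torque"])
save("g_%d.png"%(s["clock"]*100),w["image"])
u0=int(round(w["cx"]))
for v in range(150,262,4):print(v,w["image"][v,u0],P[v,u0].round(0),P[v,u0-8].round(0))
E
python3 ax.py
```

```text
18.225 [ 1.89987183 -0.17689135 -4.16634261] [-0.09899866 -0.21273025  0.00909285]
150 [178 180 179] [43. -0. 22.] [43. -6. 24.]
154 [201 203 201] [40. -0. 20.] [41. -6. 20.]
158 [104 105 108] [ 42.  -0. -16.] [ 42.  -5. -14.]
162 [109 110 113] [ 40.  -0. -20.] [ 40.  -5. -19.]
166 [110 115 115] [ 38.  -0. -20.] [ 38.  -5. -20.]
170 [112 116 117] [ 35.  -0. -18.] [ 35.  -5. -18.]
174 [202 201 203] [ 33.  -0. -20.] [ 33.  -5. -18.]
178 [190 191 192] [ 32.  -0. -25.] [ 32.  -5. -25.]
182 [201 199 203] [ 30.  -0. -30.] [ 30.  -5. -29.]
186 [201 199 202] [ 29.  -0. -34.] [ 28.  -5. -32.]
190 [203 201 204] [ 27.  -0. -37.] [ 27.  -5. -36.]
194 [201 200 204] [ 26.  -0. -42.] [ 26.  -5. -40.]
198 [202 200 202] [ 25.  -0. -44.] [ 25.  -5. -44.]
202 [203 200 203] [ 24.  -0. -49.] [ 24.  -4. -48.]
206 [203 198 203] [ 23.  -0. -52.] [ 22.  -4. -51.]
210 [200 199 203] [ 21.  -0. -54.] [ 21.  -4. -54.]
214 [200 198 201] [ 21.  -0. -58.] [ 21.  -4. -59.]
218 [200 198 200] [ 19.  -0. -61.] [ 19.  -4. -59.]
222 [200 198 201] [ 18.  -0. -64.] [ 18.  -4. -63.]
226 [198 196 199] [ 17.  -0. -67.] [ 17.  -4. -65.]
230 [175 178 177] [ 17.  -0. -71.] [ 17.  -4. -70.]
234 [199 197 200] [ 16.  -0. -72.] [ 15.  -4. -71.]
238 [44 48 49] [ 15.  -0. -74.] [ 15.  -4. -75.]
242 [45 44 48] [ 14.  -0. -78.] [ 14.  -4. -77.]
246 [87 91 92] [  29.   -0. -115.] [  30.   -3. -116.]
250 [111 113 116] [  29.   -0. -118.] [  29.   -3. -118.]
254 [125 128 131] [  29.   -0. -120.] [  29.   -3. -119.]
258 [125 128 131] [  27.   -0. -119.] [  28.   -3. -120.]
```

{"api": "step_arm", "payload": {"rows": [{"travel": [-9,0,0],"twist": 0},{"travel": [-9,0,0],"twist": 0},{"travel": [-8,0,0],"twist": 0},{"travel": [0,0,0],"twist": 0}]}}

```text
clock: 18.77
tcp_pos: [0.4445, -0.2023, 0.0994]
tool_rot: [-3.142, 0.001, 0.606]
force: [0.3, 1.0, -1.0]
opening: 0.034
grasp_force: 30.0
```

```bash
cat > ax.py <<'E'
from h import *
def gun(pr=True):
    "tilt + axis of gun barrel in tool frame (mm) from wrist range"
    s=bot.get_state();w=vision.get_image("wrist");R,p=pose(s);P=(wcloud(w,(R,p))-p)@R*1000
    im=w["image"].astype(int);v,u=np.mgrid[:384,:512]
    m=(abs(u-w["cx"])<=3)&(im.min(2)>165)&(P[...,0]<48)&(P[...,0]>8)&(P[...,2]<-22)&(P[...,2]>-80)&(v<250)
    q=P[m];a,b=np.polyfit(q[:,2],q[:,0],1)
    for _ in range(3):
        k=abs(q[:,0]-a*q[:,2]-b)<1.2;a,b=np.polyfit(q[k,2],q[k,0],1)
    th=np.arctan(-(a)) if False else np.arctan(a)
    # axis passes 17mm behind the front line
    print("clock",s["clock"],"force",s["force"].round(1),"tcp",p.round(4),"n",k.sum(),"tilt deg",np.degrees(th).round(1))
    print("z range",q[k,2].min(),q[k,2].max(),"axis x at z=-41:",(a*-41+b-17/np.cos(th)).round(1))
    # red: edges along centre column
    return s,w,P,m
if __name__=="__main__":
    s,w,P,m=gun();u0=int(round(w["cx"]))
    for v in range(110,250,5):print(v,w["image"][v,u0],P[v,u0].round(0),end=";")
E
python3 ax.py
```

```text
clock 18.775 force [ 0.3  1.  -1. ] tcp [ 0.4445 -0.2023  0.0994] n 491 tilt deg 31.7
z range -78.72121739070919 -27.241665715214893 axis x at z=-41: 17.0
110 [176 177 177] [73. -0. 26.];115 [159 161 160] [69. -0. 18.];120 [113 114 117] [65. -0. 12.];125 [211 213 211] [62. -0.  8.];130 [216 218 216] [58. -0.  6.];135 [204 204 202] [55. -0.  7.];140 [112 116 118] [ 54.  -0. -27.];145 [119 120 122] [ 52.  -0. -32.];150 [113 117 118] [ 49.  -0. -31.];155 [114 116 119] [ 46.  -0. -28.];160 [202 202 203] [ 43.  -0. -33.];165 [222 219 222] [ 41.  -0. -34.];170 [221 219 222] [ 39.  -0. -38.];175 [221 219 222] [ 37.  -0. -43.];180 [221 220 223] [ 34.  -0. -45.];185 [221 219 222] [ 33.  -0. -48.];190 [220 219 222] [ 31.  -0. -51.];195 [219 218 221] [ 29.  -0. -55.];200 [220 217 221] [ 27.  -0. -57.];205 [220 218 221] [ 25.  -0. -59.];210 [219 217 220] [ 24.  -0. -62.];215 [218 216 219] [ 23.  -0. -66.];220 [220 217 221] [ 20.  -0. -67.];225 [218 217 220] [ 19.  -0. -70.];230 [192 193 192] [ 18.  -0. -73.];235 [208 208 208] [ 16.  -0. -75.];240 [218 215 219] [ 14.  -0. -76.];245 [55 59 63] [ 13.  -0. -79.];
```

{"api": "step_arm", "payload": {"rows": [{"travel": [0,0,6],"twist": 0},{"travel": [-6,0,0],"twist": 0},{"travel": [-6,0,0],"twist": 0},{"travel": [0,0,0],"twist": 0}]}}

```text
clock: 19.32
tcp_pos: [0.4347, -0.2087, 0.093]
tool_rot: [-3.141, 0.001, 0.607]
force: [0.6, 1.9, -2.1]
opening: 0.0339
grasp_force: 30.0
```

```bash
python3 ax.py|cut -c1-900
```

```text
clock 19.325 force [ 0.6  1.9 -2.1] tcp [ 0.4347 -0.2087  0.093 ] n 516 tilt deg 38.4
z range -79.70969439080213 -36.49344644030497 axis x at z=-41: 22.6
110 [200 202 201] [72. -0.  0.];115 [213 215 213] [69. -0. -0.];120 [212 215 213] [65. -0. -0.];125 [199 201 198] [62. -0. -3.];130 [133 136 135] [ 60.  -0. -32.];135 [112 113 115] [ 57.  -0. -36.];140 [114 114 116] [ 55.  -0. -36.];145 [111 112 115] [ 52.  -0. -34.];150 [222 221 223] [ 49.  -0. -35.];155 [193 195 194] [ 47.  -0. -39.];160 [222 220 224] [ 44.  -0. -40.];165 [222 220 223] [ 42.  -0. -44.];170 [221 219 222] [ 40.  -0. -46.];175 [221 219 222] [ 38.  -0. -49.];180 [222 219 223] [ 36.  -0. -52.];185 [221 219 222] [ 34.  -0. -54.];190 [221 220 222] [ 32.  -0. -56.];195 [221 219 222] [ 30.  -0. -59.];200 [221 218 221] [ 28.  -0. -60.];205 [222 219 223] [ 26.  -0. -63.];210 [221 218 222] [ 25.  -0. -65.];215 [220 218 220] [ 23.  -0. -68.];220 [219 217 220] [ 21.  -0. -70.];225 [219 217 220] [ 20.  -0. -72.];230 [220 217 221] [ 18.  -0. -74.];235 [196 198 196] [ 17.  -0. -76.];24
```

{"api": "step_arm", "payload": {"rows": [{"travel": [5,0,-5],"twist": 0},{"travel": [5,0,-25],"twist": 0},{"travel": [0,0,-40],"twist": 0},{"travel": [0,0,-40],"twist": 0},{"travel": [0,0,-30],"twist": 0},{"travel": [0,0,0],"twist": 0},{"travel": [0,0,0],"twist": 0}]}}

```text
clock: 20.25
tcp_pos: [0.4428, -0.2024, 0.2312]
tool_rot: [-3.139, 0.002, 0.607]
force: [-0.9, -0.3, -4.4]
opening: 0.0342
grasp_force: 30.0
```

```bash
python3 - <<'E'
from ax import *
s,w,P,m=gun();u0=int(round(w["cx"]));im=w["image"]
for v in range(100,166,2):print(v,im[v,u0][0],P[v,u0].round(0)[[0,2]],end=";")
print()
# sideways: barrel edges per row
for v in (170,185,200):
    k=np.nonzero((P[v,:,2]<-25)&(P[v,:,2]>-80)&(im[v].min(1)>120))[0];k=k[(k>200)&(k<310)];print(v,k.min(),k.max(),P[v,k.min()].round(1),P[v,k.max()].round(1))
R,p=pose(s);B=np.array([.5361,.2963,.0817]);th=np.radians(38)
for back in(60,0):
    c=np.array([71.2-back*np.sin(th),0,20.5-back*np.cos(th)])
    t=B-R@c/1000;print(back,t,go(t))
save("g2.png",cv2.resize(im[60:260,130:390],(780,600)))
E
```

```text
Traceback (most recent call last):
  File "ax.py", line 7, in gun
    q=P[m];a,b=np.polyfit(q[:,2],q[:,0],1)
               ~~~~~~~~~~^^^^^^^^^^^^^^^^^
TypeError: expected non-empty vector for x
```

```bash
python3 - <<'E'
from h import *
s=bot.get_state();w=vision.get_image("wrist");R,p=pose(s);P=(wcloud(w,(R,p))-p)@R*1000;im=w["image"]
print(s["clock"],s["opening"],s["grasp_force"],s["force"])
u0=int(round(w["cx"]))
for v in range(90,256,3):print(v,im[v,u0].tolist(),P[v,u0].round(0)[[0,2]].astype(int).tolist(),end="; ")
E
```

```text
20.3 0.03390085879238326 29.999854854086152 [-0.16260064  0.49414912 -4.11244695]
90 [41, 44, 51] [108, 232]; 93 [50, 53, 59] [104, 232]; 96 [47, 47, 54] [99, 230]; 99 [43, 45, 50] [95, 230]; 102 [49, 52, 57] [91, 231]; 105 [145, 146, 145] [77, 34]; 108 [138, 138, 137] [74, 30]; 111 [114, 117, 115] [72, 25]; 114 [95, 96, 98] [70, 21]; 117 [140, 142, 141] [67, 17]; 120 [90, 93, 93] [65, 13]; 123 [139, 141, 141] [63, 12]; 126 [156, 158, 156] [61, 9]; 129 [157, 160, 157] [59, 10]; 132 [161, 162, 161] [57, 8]; 135 [152, 155, 153] [55, 8]; 138 [137, 139, 137] [53, 4]; 141 [75, 75, 79] [53, -27]; 144 [74, 75, 76] [52, -29]; 147 [78, 79, 80] [50, -31]; 150 [72, 75, 75] [48, -29]; 153 [71, 73, 75] [47, -29]; 156 [121, 121, 122] [45, -27]; 159 [164, 161, 164] [43, -30]; 162 [139, 139, 140] [42, -34]; 165 [164, 162, 165] [41, -34]; 168 [165, 163, 166] [39, -35]; 171 [164, 163, 166] [38, -39]; 174 [164, 162, 165] [37, -41]; 177 [163, 161, 164] [36, -44]; 180 [165, 164, 166] [34, -44]; 183 [162, 162, 166] [33, -45]; 186 [163, 161, 163] [32, -48]; 189 [165, 163, 166] [31, -50]; 192 [164, 163, 165] [30, -52]; 195 [163, 161, 164] [29, -54]; 198 [165, 163, 166] [28, -55]; 201 [163, 159, 163] [27, -57]; 204 [165, 161, 166] [26, -59]; 207 [163, 160, 164] [65, -195]; 210 [162, 160, 162] [24, -63]; 213 [164, 162, 164] [23, -64]; 216 [161, 160, 163] [22, -66]; 219 [161, 158, 162] [21, -67]; 222 [163, 161, 163] [20, -67]; 225 [161, 159, 163] [19, -70]; 228 [159, 157, 160] [18, -71]; 231 [140, 141, 140] [17, -73]; 234 [141, 143, 141] [17, -75]; 237 [162, 161, 163] [15, -75]; 240 [161, 159, 163] [15, -77]; 243 [23, 21, 25] [14, -78]; 246 [60, 63, 65] [30, -116]; 249 [75, 75, 77] [30, -118]; 252 [75, 77, 79] [29, -119]; 255 [89, 87, 91] [28, -118];
```

{"api": "step_arm", "payload": {"rows": [{"travel": [0,0,0],"twist": 0},{"travel": [0,0,0],"twist": 0},{"travel": [0,0,0],"twist": 0},{"travel": [0,0,0],"twist": 0}]}}

```text
clock: 20.85
tcp_pos: [0.4435, -0.2028, 0.233]
tool_rot: [3.142, 0.0, 0.607]
force: [-0.2, -0.7, -3.7]
opening: 0.0341
grasp_force: 30.0
```

```bash
sed -i 's/(im.min(2)>165)/(im.min(2)>128)/; s/(P\[...,2\]<-22)/(P[...,2]<-32)/' ax.py; python3 -c "
from ax import *
gun()"
```

```text
clock 20.85 force [-0.2 -0.7 -3.7] tcp [ 0.4435 -0.2028  0.233 ] n 464 tilt deg 31.2
z range -78.15830518165068 -32.01738634169275 axis x at z=-41: 16.7
```

{"api": "step_arm", "payload": {"rows": [{"travel": [8,-10,0],"twist": 0},{"travel": [16,-20,0],"twist": 0},{"travel": [24,-31,0],"twist": 0},{"travel": [28,-36,0],"twist": 0},{"travel": [28,-36,0],"twist": 0},{"travel": [28,-36,0],"twist": 0},{"travel": [28,-36,0],"twist": 0},{"travel": [28,-36,0],"twist": 0},{"travel": [28,-36,0],"twist": 0},{"travel": [26,-33,0],"twist": 0},{"travel": [18,-23,0],"twist": 0},{"travel": [12,-15,0],"twist": 0}]}}

```text
clock: 22.4
tcp_pos: [0.4677, 0.24, 0.2329]
tool_rot: [-3.141, 0.0, 0.609]
force: [0.3, -0.5, -3.2]
opening: 0.0338
grasp_force: 30.0
```

{"api": "step_arm", "payload": {"rows": [{"travel": [8,-9,10],"twist": 0},{"travel": [0,0,20],"twist": 0},{"travel": [0,0,20],"twist": 0},{"travel": [0,0,15],"twist": 0},{"travel": [0,0,10],"twist": 0},{"travel": [0,0,0],"twist": 0},{"travel": [0,0,0],"twist": 0}]}}

```text
clock: 23.28
tcp_pos: [0.4704, 0.2502, 0.1588]
tool_rot: [3.141, -0.001, 0.607]
force: [0.3, 0.3, -3.0]
opening: 0.0339
grasp_force: 30.0
```

```bash
python3 - <<'E'
from ax import *
s,w,P,m=gun();im=w["image"];R,p=pose(s)
B=np.array([.5361,.2963,.0817]);print("ball in tool",((B-p)@R*1000).round(1))
u0=int(round(w["cx"]))
for v in range(50,166,3):print(v,im[v,u0].tolist(),P[v,u0].round(0)[[0,2]].astype(int).tolist(),end="; ")
save("g3.png",cv2.resize(im[40:180,165:347],(780,600),interpolation=cv2.INTER_CUBIC));np.savez("g3.npz",P=P,im=im)
E
```

```text
clock 23.275 force [ 0.3  0.3 -3. ] tcp [0.4704 0.2502 0.1588] n 431 tilt deg 30.2
z range -77.0598988009967 -32.15221928771289 axis x at z=-41: 15.9
ball in tool [80.2 -0.3 77.2]
50 [187, 187, 181] [119, 28]; 53 [189, 188, 184] [116, 27]; 56 [188, 187, 183] [114, 27]; 59 [188, 187, 182] [111, 26]; 62 [188, 185, 181] [109, 27]; 65 [188, 187, 182] [107, 26]; 68 [187, 186, 181] [104, 26]; 71 [187, 187, 182] [102, 27]; 74 [188, 186, 182] [100, 27]; 77 [187, 186, 182] [98, 27]; 80 [186, 185, 180] [95, 27]; 83 [188, 187, 181] [93, 27]; 86 [133, 132, 129] [98, 87]; 89 [134, 136, 133] [95, 88]; 92 [136, 136, 136] [92, 85]; 95 [130, 132, 130] [88, 74]; 98 [142, 144, 143] [85, 71]; 101 [148, 150, 149] [82, 69]; 104 [142, 145, 145] [79, 68]; 107 [135, 136, 135] [75, 34]; 110 [127, 131, 127] [73, 32]; 113 [117, 119, 118] [70, 28]; 116 [92, 91, 93] [68, 23]; 119 [122, 123, 121] [66, 19]; 122 [76, 79, 79] [64, 14]; 125 [130, 131, 131] [62, 11]; 128 [144, 146, 144] [60, 9]; 131 [148, 149, 148] [58, 10]; 134 [149, 151, 150] [56, 9]; 137 [142, 143, 142] [54, 8]; 140 [108, 110, 110] [54, -24]; 143 [67, 69, 68] [52, -28]; 146 [69, 70, 71] [51, -30]; 149 [66, 66, 69] [49, -29]; 152 [67, 68, 71] [47, -29]; 155 [69, 68, 72] [45, -27]; 158 [150, 148, 151] [44, -28]; 161 [144, 143, 145] [42, -30]; 164 [126, 129, 126] [41, -34];
```

View pics/g3.png

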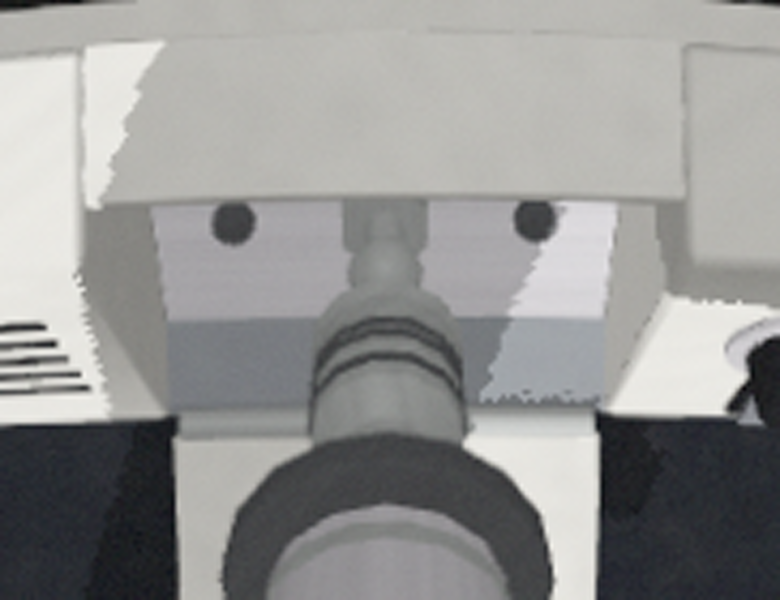

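The coupler (crop column 387) and the ball (385,262) line up sideways. The gun tilts about 30° now instead of 38°. I'll cup the ball in the mouth, swing the gun about it to 38°, then press.

{"api": "step_arm", "payload": {"rows": [{"travel": [-3.6,0,1.8],"twist": 0},{"travel": [5,0,8.6],"twist": 0},{"travel": [5,0,8.6],"twist": 0},{"travel": [5,0,8.6],"twist": 0},{"travel": [0,0,0],"twist": 0},{"travel": [2.5,0,4.2],"twist": 0},{"travel": [2.3,0,4],"twist": 0},{"travel": [0,0,0],"twist": 0},{"travel": [0,0,0],"twist": 0}]}}

```text
clock: 24.45
tcp_pos: [0.4834, 0.2596, 0.1226]
tool_rot: [-3.142, -0.001, 0.607]
force: [-0.0, 1.5, -3.2]
opening: 0.0335
grasp_force: 30.0
```

```bash
python3 - <<'E'
from ax import *
s,w,P,m=gun();R,p=pose(s)
B=np.array([.5361,.2963,.0817]);print("ball in tool",((B-p)@R*1000).round(1),"force tool",(s["force"]@R).round(1))
E
```

```text
clock 24.45 force [-0.   1.5 -3.2] tcp [0.4834 0.2596 0.1226] n 406 tilt deg 30.3
z range -77.18061944391827 -32.58424815850307 axis x at z=-41: 16.0
ball in tool [64.2 -0.  41. ] force tool [ 0.8 -1.2  3.2]
```

{"api": "step_arm", "payload": {"rows": [{"travel": [1,0,1.7],"twist": 0},{"travel": [-2.9,0,1.8],"twist": 0},{"travel": [-2.9,0,1.8],"twist": 0},{"travel": [-2.8,0,1.9],"twist": 0},{"travel": [-2.8,0,2],"twist": 0},{"travel": [-2.7,0,2],"twist": 0},{"travel": [0,0,0],"twist": 0},{"travel": [0,0,0],"twist": 0}]}}

```text
clock: 25.5
tcp_pos: [0.4722, 0.2518, 0.1108]
tool_rot: [3.142, 0.001, 0.607]
force: [-1.0, -1.0, 1.4]
opening: 0.034
grasp_force: 30.0
```

```bash
cat > chk.py <<'E'
from ax import *
s,w,P,m=gun();R,p=pose(s)
B=np.array([.5361,.2963,.0817]);print("ball in tool",((B-p)@R*1000).round(1),"force tool",(s["force"]@R).round(1))
im=w["image"];u0=int(round(w["cx"]))
for v in range(84,170,3):print(v,im[v,u0][0],P[v,u0].round(0)[[0,2]].astype(int).tolist(),end="; ")
E
python3 chk.py
```

```text
clock 25.5 force [-1.  -1.   1.4] tcp [0.4722 0.2518 0.1108] n 452 tilt deg 38.3
z range -79.73916076022209 -34.78886588556501 axis x at z=-41: 22.2
ball in tool [77.9 -0.1 29.1] force tool [-1.3  0.3 -1.4]
84 119 [94, 38]; 87 126 [90, 23]; 90 117 [87, 21]; 93 122 [85, 19]; 96 71 [82, 12]; 99 59 [80, 11]; 102 121 [78, 8]; 105 92 [75, 5]; 108 120 [73, 3]; 111 128 [71, 1]; 114 136 [69, -1]; 117 139 [67, 0]; 120 137 [65, 0]; 123 126 [63, -1]; 126 127 [61, -4]; 129 123 [60, -6]; 132 63 [59, -33]; 135 60 [57, -35]; 138 64 [56, -38]; 141 60 [54, -37]; 144 59 [52, -35]; 147 59 [51, -34]; 150 146 [49, -36]; 153 137 [48, -37]; 156 122 [46, -39]; 159 147 [45, -39]; 162 144 [43, -41]; 165 147 [42, -43]; 168 144 [41, -45];
```

Tilt is 38.3° and the ball is on the gun's axis, about 3 mm inside the mouth. Now I'll press along the axis.

{"api": "step_arm", "payload": {"rows": [{"travel": [1.5,0,2],"twist": 0},{"travel": [1.5,0,2],"twist": 0},{"travel": [1.5,0,2],"twist": 0},{"travel": [1.5,0,2],"twist": 0},{"travel": [0,0,0],"twist": 0},{"travel": [0,0,0],"twist": 0}]}}

```text
clock: 26.3
tcp_pos: [0.477, 0.2551, 0.1036]
tool_rot: [3.142, 0.001, 0.607]
force: [-5.1, -2.3, 5.3]
opening: 0.0339
grasp_force: 30.0
```

```bash
python3 chk.py
```

```text
clock 26.3 force [-5.1 -2.3  5.3] tcp [0.477  0.2551 0.1036] n 460 tilt deg 37.9
z range -79.63871825843698 -34.83227520486413 axis x at z=-41: 22.2
ball in tool [72.  -0.1 21.8] force tool [-5.5 -1.  -5.3]
84 173 [86, -29]; 87 168 [84, -28]; 90 120 [87, 21]; 93 123 [85, 19]; 96 71 [82, 13]; 99 59 [80, 11]; 102 122 [78, 9]; 105 101 [75, 5]; 108 118 [73, 4]; 111 127 [71, 2]; 114 135 [69, 1]; 117 137 [67, 0]; 120 138 [65, 1]; 123 126 [63, -1]; 126 124 [61, -2]; 129 124 [59, -5]; 132 63 [59, -34]; 135 64 [57, -35]; 138 63 [56, -37]; 141 61 [54, -37]; 144 60 [52, -35]; 147 62 [51, -34]; 150 146 [49, -35]; 153 133 [48, -37]; 156 120 [46, -39]; 159 146 [45, -40]; 162 145 [43, -42]; 165 144 [42, -43]; 168 145 [41, -45];
```

{"api": "step_arm", "payload": {"rows": [{"travel": [1.5,0,1.9],"twist": 0},{"travel": [1.5,0,1.9],"twist": 0},{"travel": [1.5,0,1.9],"twist": 0},{"travel": [1.5,0,1.9],"twist": 0},{"travel": [0,0,0],"twist": 0},{"travel": [0,0,0],"twist": 0}]}}

```text
clock: 27.1
tcp_pos: [0.4815, 0.2582, 0.0968]
tool_rot: [3.142, 0.002, 0.607]
force: [-8.4, -5.3, 10.9]
opening: 0.0337
grasp_force: 30.0
```

```bash
python3 chk.py
```

```text
clock 27.1 force [-8.4 -5.3 10.9] tcp [0.4815 0.2582 0.0968] n 460 tilt deg 37.8
z range -79.75635206757723 -34.30764391211529 axis x at z=-41: 22.1
ball in tool [66.6 -0.1 15. ] force tool [ -9.9  -0.5 -10.8]
84 175 [85, -35]; 87 172 [83, -35]; 90 174 [81, -36]; 93 173 [80, -35]; 96 166 [78, -35]; 99 122 [80, 12]; 102 110 [78, 10]; 105 102 [75, 6]; 108 73 [73, 2]; 111 125 [71, 1]; 114 61 [69, -3]; 117 125 [67, -4]; 120 130 [65, -6]; 123 135 [63, -6]; 126 138 [61, -7]; 129 139 [60, -6]; 132 60 [59, -33]; 135 61 [57, -35]; 138 63 [56, -37]; 141 63 [54, -37]; 144 62 [52, -35]; 147 60 [51, -34]; 150 145 [49, -34]; 153 137 [48, -37]; 156 121 [46, -38]; 159 146 [45, -41]; 162 147 [43, -41]; 165 145 [42, -43]; 168 144 [41, -44];
```

{"api": "step_arm", "payload": {"rows": [{"travel": [1.2,0,1.6],"twist": 0},{"travel": [1.2,0,1.6],"twist": 0},{"travel": [0,0,0],"twist": 0},{"travel": [0,0,0],"twist": 0}]}}

```text
clock: 27.65
tcp_pos: [0.4834, 0.2595, 0.0941]
tool_rot: [3.141, 0.003, 0.608]
force: [-9.9, -6.3, 12.4]
opening: 0.0336
grasp_force: 30.0
```

```bash
python3 chk.py
```

```text
clock 27.65 force [-9.9 -6.3 12.4] tcp [0.4834 0.2595 0.0941] n 457 tilt deg 37.5
z range -79.59719059467834 -35.01410204133996 axis x at z=-41: 21.9
ball in tool [64.3 -0.2 12.3] force tool [-11.8  -0.5 -12.4]
84 175 [85, -37]; 87 176 [83, -37]; 90 174 [81, -38]; 93 173 [80, -37]; 96 172 [78, -37]; 99 174 [76, -38]; 102 125 [75, -35]; 105 114 [75, 7]; 108 90 [73, 3]; 111 69 [71, 1]; 114 121 [69, -1]; 117 71 [67, -5]; 120 120 [65, -7]; 123 128 [63, -9]; 126 136 [62, -9]; 129 139 [60, -9]; 132 63 [59, -32]; 135 55 [57, -36]; 138 65 [56, -37]; 141 59 [54, -36]; 144 62 [52, -35]; 147 58 [51, -35]; 150 144 [49, -35]; 153 141 [47, -36]; 156 120 [46, -38]; 159 146 [45, -39]; 162 145 [43, -40]; 165 146 [42, -43]; 168 146 [41, -45];
```

{"api": "step_arm", "payload": {"rows": [{"travel": [0.7,0,0.9],"twist": 0},{"travel": [0.6,0,0.8],"twist": 0},{"travel": [0,0,0],"twist": 0},{"travel": [0,0,0],"twist": 0}]}}

```text
clock: 28.2
tcp_pos: [0.4839, 0.2596, 0.0942]
tool_rot: [3.141, 0.005, 0.608]
force: [-16.6, -10.4, 22.9]
opening: 0.0337
grasp_force: 30.0
```

```bash
python3 chk.py|head -3
```

```text
clock 28.2 force [-16.6 -10.4  22.9] tcp [0.4839 0.2596 0.0942] n 458 tilt deg 37.7
z range -79.55929915377777 -34.43676478224317 axis x at z=-41: 21.9
ball in tool [63.8 -0.3 12.2] force tool [-19.7  -0.9 -22.8]
```

The stop is reached: the force rose without further travel. I'll ease off a hair, check it's stable and hand in.

{"api": "step_arm", "payload": {"rows": [{"travel": [-0.4,0,-0.5],"twist": 0},{"travel": [0,0,0],"twist": 0},{"travel": [0,0,0],"twist": 0},{"travel": [0,0,0],"twist": 0},{"travel": [0,0,0],"twist": 0},{"travel": [0,0,0],"twist": 0}]}}

```text
clock: 29.0
tcp_pos: [0.4839, 0.2596, 0.0942]
tool_rot: [3.141, 0.004, 0.608]
force: [-13.2, -8.8, 19.8]
opening: 0.0335
grasp_force: 30.0
```

```bash
python3 chk.py|head -3; python3 -c "
from cell import bot,order
s=bot.get_state();print(s['force'],s['opening'],s['grasp_force'])
print(order.close_job())"
```

```text
clock 29.0 force [-13.2  -8.8  19.8] tcp [0.4839 0.2596 0.0942] n 449 tilt deg 37.6
z range -79.30844148295849 -34.67403851066574 axis x at z=-41: 21.9
ball in tool [63.9 -0.3 12.3] force tool [-15.9  -0.3 -19.7]
[-13.60271149  -7.83923242  20.33359005] 0.03373487803445209 30.01186323067941
the job is handed in; nothing more can be done
None
```

I handed the job in at 29 s: the flap is fully down, the coupler reads as seated squarely on the nipple (gun tilt 37.6°, nipple 38°), and the gun, still held by its barrel, is pushed in to its stop; no verdict came back.

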